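# Turn the dish turntable to its scale line

### The job

With a fingertip, push the turntable round (the upright finger post on it is there for that) until the black index mark on the disc lines up with the one long, broad line on the white scale around it, and leave it standing there. Do not touch or lift the culture dish that rides on the turntable, and leave the tube rack, the tip box and the jar where they are.

Things in the scene. Friction and masses are not known exactly. Their poses are not given: they have to be found in the camera images.
- stand: Fixed round stand of the turntable, grey, 210 mm in diameter at the foot, 30 mm high; origin on the turning axis at the work surface, z up. Its outer top face, from 72 to 97 mm from the axis and 30 mm above the work surface, is the white scale.
- turntable (a joint): Angle of the turning disc in the stand, rad, growing anticlockwise seen from above; 0 when the index mark points along the stand's own +x. It can be turned either way, more than a full turn; stiff (about 0.06 N m, so about 1 N at the finger post), no spring, it stays where it is left.
- turn_axis (a point): Point on the turning axis at the top face of the aluminium disc (disc 140 mm in diameter, top face 31 mm above the work surface, level with the scale).
- index_mark (a point): Outer end of the index mark, 71 mm from the axis, at the disc's edge. The mark is a radial black line on the disc, 4 mm wide and 17 mm long, the only line on the disc, diametrically opposite the finger post.
- target_line (a point): Inner end of the target line, 71 mm from the axis. This is the one long, broad black radial line (24 mm by 4 mm) of the white scale; the other 35 scale lines, every 10 degrees, are short and thin (7 mm by 1.4 mm). The scale is fixed and cannot be turned.
- finger_post (a point): Centre of the upright steel finger post on the disc, 10 mm below its top: a plain cylinder 12 mm in diameter, its axis 60 mm from the turning axis, opposite the index mark; it stands 44 mm above the disc, its top 75 mm above the work surface. It turns with the disc; push it sideways, along the circle, to turn the disc.
- dish_center (a point): Centre of the closed clear culture dish with tan filling, 90 mm in diameter and 15 mm high (top 46 mm above the work surface), lying loose in the middle of the disc inside a low rim. The nearest side of the finger post is 9 mm from it. Not to be touched.
- rack_center (a point): Centre of the blue tube rack with small tubes, 100 x 130 x 55 mm high, loose on the work surface. Bystander.
- tip_box_center (a point): Centre of the white box of pipette tips, 90 x 120 x 72 mm high, loose on the work surface. Bystander.
- jar_center (a point): Half-way up the clear jar with blue screw lid, 66 mm in diameter, 99 mm high, loose on the work surface. Bystander.

How it is judged:
By the outcome, as a careful person would: the job done as asked, in the order asked, and still so for the second after the job is handed in, with the robot touching nothing.
It also fails if it takes over 56 s, if anything falls off the work surface, if the arm or the gripper's body presses on something with over 40 N, if the wrist force passes 120 N, or if a joint passes its speed limit or range.

### The arm

A 7-joint arm with a two-finger parallel gripper is mounted at the origin on the work surface. World frame = base frame: x ahead of the robot, y to its left, z up, the work surface at z = 0. Lengths are in m, angles in rad, forces in N, time in s.
With the tool pointing down it reaches from about 0.425 to 0.875 m from the base axis. Payload 4.7 kg.
Tool frame: the origin (TCP) lies at the very end of the fingers, on their centre line; the grasp point (between the pads) lies env.hold_point_z behind it (env.hold_point_z is the distance from the TCP to the grasp point, in m); z points along the fingers, y is the direction in which the jaws open and shut (so a half turn about z gives the same grasp; the last joint's range is limited). The gripper opens to 87 mm and grips with 3 to 60 N. Pads are 19 mm wide; open, the fingers measure 117 mm over their backs; the gripper's body (75 mm by 190 mm) begins 51 mm behind the grasp point.
Start: joints at [1.287, 0.321, -0.07, 1.45, 0.023, 1.371, -0.057], TCP at [0.191, -0.621, 0.223] pointing down, gripper open.
Joint ranges: [-2.86, 2.86], [-0.3, 2.09], [-1.38, 1.24], [0.06, 2.45], [-1.56, 4.7], [0.09, 2.05], [-2.69, 2.69]. Speed limits (rad/s): [2.57, 2.57, 3.14, 3.14, 3.14, 3.14, 3.14].

### API

Orientations are given as a rotation vector (axis times angle).
In Python, from rig import env gives the robot as it stands.
- The arm moves only by the shell command python3 -m crank 'ROWS' [OPENING] [FORCE]. ROWS is JSON, a list of rows, each a list of 4 numbers: the shift along the tool's x, y, z in mm, then the turn about the tool's z in degrees. In form: [[tx, ty, tz, roll], ...]. A call has exactly 8 rows; each row is the pose to reach, as a shift and turn from the pose commanded when the call began, along the tool's axes at that moment; what a row does not reach only later rows make up. A row lasts 1/12 s, in which the tool goes at most 41.7 mm and 7.16 degrees, less where a joint would pass 70% of its speed; a pose out of reach is approached as far as the arm can. A call with a gripper value outside its range is refused whole. OPENING is the opening, from 0 (shut) to 1 (fully open), set as the call begins (- or left out, the last holds). The fingers move at their own pace and stop on an object; FORCE is the grip in N (left out, the last holds). Time passes only in rows, so rows that repeat a pose let the fingers close, or fill a call up. It gives the time, the measured TCP pose, the force and the opening at its end, in the units of the state.
- env.get_state(): the state, without advancing time (a new reading comes with each control period).
- env.read_camera(name): name is "scene" or "top" or "wrist"; returns a dict with "frame" (420x560x3 uint8, red, green, blue), "fovy" (degrees; the focal length in pixels is half the picture's height over the tangent of half this angle, whatever the lens; pixels are square), "cx", "cy" (the principal point, pixels), "rvec" (rotation vector, rad) and "tvec" (3), from world to camera coordinates, as OpenCV has them; the wrist camera has in their place "T_tool_cam" (4x4, takes a point from camera to tool coordinates, whose origin is the TCP and whose axes are the flange's). Camera axes: x right, y down, z forward; pixel columns grow to the right and rows downward; lengths in m; the calibration is good to about 2 mm. A picture is of the moment at which its call begins: read the wrist's pose just before it. There is no depth.
- env.finish_job(): hands the job in, once; it reports no verdict.
The state is a dict: "clock": time; "joint_positions": joint angles; "qvel": joint speeds; "effort": joint torques, N m; "tool_pos": TCP position; "tool_rot": TCP orientation; "contact_force": force on the tool from outside, world axes, zero at the start; "torque": the same for the moment, N m; "grip_width": finger opening in m.
Only numpy, scipy, OpenCV 4.12 (cv2) and the standard library are available. Lean on these libraries where they do the work, as an engineer would, in place of code of your own. Each camera call takes 0.05 s, during which the arm holds its last target.

## Working session

There is one attempt and no reset: what is moved stays moved. The work goes in short steps, Python scripts to look and compute and a shell command to move; the robot and the scene stay as the last step left them, time stands still between calls to the robot, and variables do not carry over. Pictures are saved under pics/ and viewed, and the job is handed in when it is done.

```bash
mkdir -p pics; ls; python3 - <<'E'
from rig import env
import cv2
print(env.get_state(), env.hold_point_z)
for n in ["scene","top","wrist"]:
    c=env.read_camera(n); cv2.imwrite(f"pics/{n}0.png",c["frame"][:,:,::-1])
    print(n,{k:v for k,v in c.items() if k!="frame"})
E
```

```text
pics
{'clock': 0.0, 'joint_positions': array([ 1.28713607,  0.3218511 , -0.07009836,  1.45167939,  0.02259083,
        1.37076516, -0.05689709]), 'qvel': array([ 1.07009223e-03, -3.80952419e-04,  2.83212206e-04,  5.26703538e-04,
       -4.08961417e-05, -1.53953603e-03,  1.60302323e-04]), 'effort': array([ 8.38671731e-04, -4.91281271e+01, -4.03451454e-01, -3.12525022e+01,
       -6.40631374e-02,  4.38586192e-02,  1.65721904e-04]), 'tool_pos': array([ 0.1905005 , -0.62088611,  0.22144114]), 'tool_rot': array([-3.10496968e+00, -4.65785216e-01,  5.74986710e-04]), 'contact_force': array([-0.54043821,  0.21059427,  0.27837895]), 'torque': array([-0.00713386, -0.02762448, -0.06753483]), 'grip_width': 0.08702582885430594} 0.0187
scene {'fovy': 45.035319798025995, 'cx': 283.40240598954307, 'cy': 217.70892801476847, 'rvec': array([ 2.50321179,  0.7821095 , -0.22470522]), 'tvec': array([-0.53029347, -0.23273928,  1.39420051])}
top {'fovy': 50.22148192083142, 'cx': 282.22243730223994, 'cy': 212.5824945055846, 'rvec': array([ 2.15362648, -2.16759089,  0.09362673]), 'tvec': array([0.07335769, 0.60853721, 1.1577216 ])}
wrist {'fovy': 69.83532093997987, 'cx': 281.68380418530256, 'cy': 200.27565809264786, 'T_tool_cam': array([[-6.78154553e-04, -9.53174879e-01, -3.02418899e-01,
         8.25635049e-02],
       [ 9.99999683e-01, -5.20323039e-04, -6.02460656e-04,
        -6.67607300e-04],
       [ 4.16894842e-04, -3.02419212e-01,  9.53174930e-01,
        -1.61655235e-01],
       [ 0.00000000e+00,  0.00000000e+00,  0.00000000e+00,
         1.00000000e+00]])}
```

View pics/top0.png

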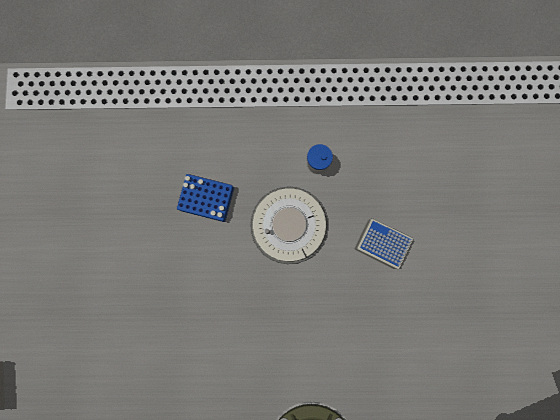

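View pics/scene0.png

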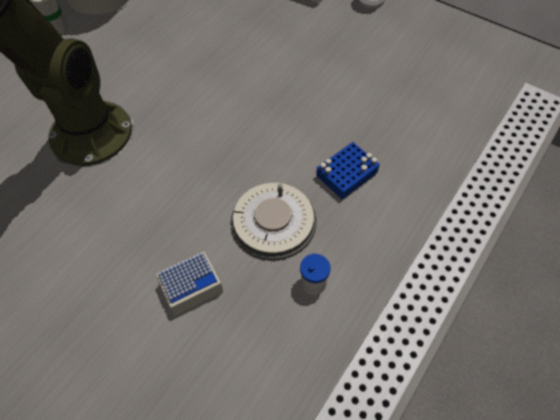

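View pics/wrist0.png

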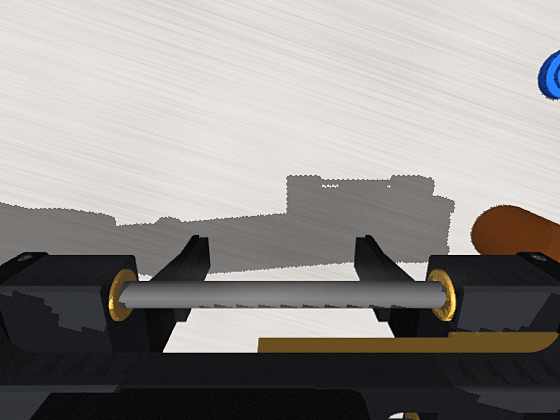

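```bash
cat > h.py <<'E'
import numpy as np, cv2
from rig import env
from scipy.spatial.transform import Rotation as R
def snap(name,fn=None):
    s=env.get_state(); c=env.read_camera(name); c["s"]=s
    h=c["frame"].shape[0]; f=h/2/np.tan(np.radians(c["fovy"]/2))
    c["K"]=np.array([[f,0,c["cx"]],[0,f,c["cy"]],[0,0,1]])
    if name=="wrist":
        T=np.eye(4);T[:3,:3]=R.from_rotvec(s["tool_rot"]).as_matrix();T[:3,3]=s["tool_pos"]
        W=T@c["T_tool_cam"]; c["Rcw"]=W[:3,:3]; c["o"]=W[:3,3]
    else:
        Rm=R.from_rotvec(c["rvec"]).as_matrix(); c["Rcw"]=Rm.T; c["o"]=-Rm.T@c["tvec"]
    if fn: cv2.imwrite(fn,c["frame"][:,:,::-1])
    return c
def ray(c,uv,z):
    uv=np.atleast_2d(uv).astype(float)
    d=np.c_[(uv-[c["K"][0,2],c["K"][1,2]])/c["K"][0,0],np.ones(len(uv))]@c["Rcw"].T
    return c["o"]+d*((z-c["o"][2])/d[:,2])[:,None]
def proj(c,P):
    p=(np.atleast_2d(P)-c["o"])@c["Rcw"]
    return p[:,:2]/p[:,2:]*c["K"][0,0]+[c["K"][0,2],c["K"][1,2]]
E
python3 - <<'E'
from h import *
for n in ["top","scene"]:
    c=snap(n); f=c["frame"]
    u0,v0=(289,225) if n=="top" else (274,218)
    cr=f[v0-50:v0+50,u0-60:u0+60]
    cv2.imwrite(f"pics/{n}_crop.png",cv2.resize(cr,None,fx=6,fy=6,interpolation=cv2.INTER_CUBIC)[:,:,::-1])
    print(n,c["o"],ray(c,[(u0,v0)],.03))
    if n=="top":
        pts=dict(index=(311,216,.031),tgt=(305,253,.03),post=(268,231,.075),rack=(205,198,.055),tip=(385,244,.072),jar=(319,157,.099))
        for k,(u,v,z) in pts.items(): print(k,ray(c,[(u,v)],z)[0].round(3))
E
```

```text
top [0.48648523 0.05019689 1.21524918] [[0.57597585 0.051669   0.03      ]]
index [ 0.599 -0.007  0.031]
tgt [0.502 0.01  0.03 ]
post [0.558 0.105 0.075]
rack [0.647 0.271 0.055]
tip [ 0.523 -0.192  0.072]
jar [ 0.743 -0.026  0.099]
scene [ 0.96289535 -0.44232707  1.0753386 ] [[0.58353178 0.05056007 0.03      ]]
```

View pics/top_crop.png

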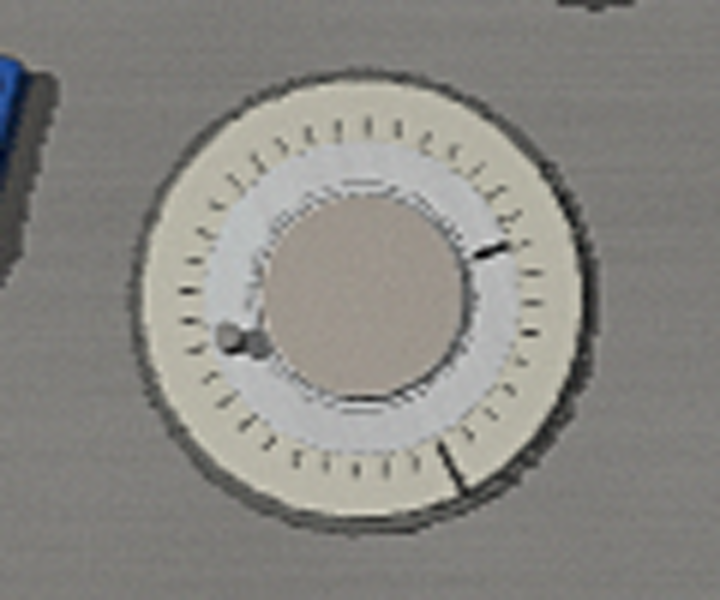

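View pics/scene_crop.png

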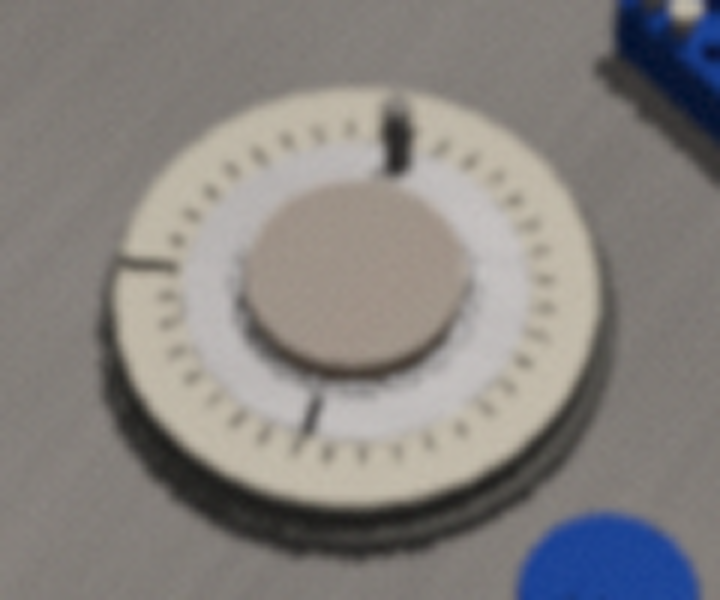

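```bash
python3 - <<'E'
from h import *
for n,idx,tgt,post in [("top",[(476,255),(508,246)],[(441,447),(464,493)],(233,337)),("scene",[(318,400),(305,438)],[(176,266),(120,263)],(397,104))]:
    c=snap(n); f=c["frame"].astype(int)
    u0,v0=((289,225) if n=="top" else (274,218)); off=np.array([u0-60,v0-50])
    # white scale: yellowish bright
    m=((f.min(2)>125)&(f[:,:,0]-f[:,:,2]>8)).astype(np.uint8)
    cs,_=cv2.findContours(m,cv2.RETR_EXTERNAL,cv2.CHAIN_APPROX_NONE)
    k=max([k for k in cs if abs(cv2.boundingRect(k)[0]+cv2.boundingRect(k)[2]/2-u0)<20],key=len)
    P=ray(c,k[:,0].astype(float),.03)[:,:2]
    A=np.c_[2*P,np.ones(len(P))]; s=np.linalg.lstsq(A,(P**2).sum(1),rcond=None)[0]
    C=s[:2]; print(n,"centre",C,"r",np.sqrt(s[2]+C@C))
    g=lambda uv:(np.array(uv)+.5)/6-.5+off
    for nm,pts,z in [("idx",idx,.031),("tgt",tgt,.03)]:
        q=ray(c,g(pts),z)[:,:2]; d=q-C
        print(nm,q.round(4).tolist(),np.hypot(*d.T),np.degrees(np.arctan2(d[:,1],d[:,0])))
    q=ray(c,g([post]),.075)[:,:2]; d=q-C
    print("post",q,np.hypot(*d.T),np.degrees(np.arctan2(d[:,1],d[:,0])))
E
```

```text
top centre [0.57981249 0.05307346] r 0.09459657717392798
idx [[0.5966, 0.0014], [0.6005, -0.0128]] [0.05437489 0.069068  ] [-72.01398031 -72.57370227]
tgt [[0.5121, 0.0176], [0.4919, 0.0078]] [0.07640714 0.09885262] [-152.37780696 -152.72625531]
post [[0.55826119 0.1067352 ]] [0.05782769] [111.88107564]
scene centre [0.57758477 0.05717835] r 0.09600484003783907
idx [[0.5953, 0.0039], [0.601, -0.0127]] [0.05614696 0.07368517] [-71.64289725 -71.48844374]
tgt [[0.5117, 0.0218], [0.4922, 0.0101]] [0.07477422 0.09747648] [-151.79897827 -151.15006564]
post [[0.55794756 0.11216455]] [0.05838752] [109.65315897]
```

```bash
python3 -m crank '[[37,-14,0,0],[74,-28,0,0],[111,-42,0,0],[148,-56,0,0],[185,-70,0,0],[222,-84,0,0],[259,-98,0,0],[296,-112,0,0]]' 0 20; python3 -m crank '[[20,-36,0,0],[40,-72,0,0],[60,-108,0,0],[80,-144,0,0],[100,-180,0,0],[120,-216,0,0],[140,-252,0,0],[160,-288,0,0]]'
```

```text
clock: 1.02
tool_pos: [0.442, -0.4261, 0.2228]
tool_rot: [3.106, 0.466, 0.0]
contact_force: [0.3, -0.5, 0.2]
grip_width: 0.0412
clock: 1.68
tool_pos: [0.5093, -0.1033, 0.2229]
tool_rot: [3.106, 0.466, 0.001]
contact_force: [0.6, -0.0, -0.1]
grip_width: 0.0009
```

```bash
python3 - <<'E'
from h import *
s=env.get_state(); print(s["clock"],s["tool_pos"],s["tool_rot"],s["joint_positions"].round(2))
Rm=R.from_rotvec(s["tool_rot"]).as_matrix()
print(Rm.T@(np.array([.532,.102,.2])-s["tool_pos"])*1000)
snap("wrist","pics/w1.png")
E
```

```text
1.6833 [ 0.50927957 -0.10326292  0.22286174] [3.10601330e+00 4.65790095e-01 7.84098682e-04] [ 0.62  0.07 -0.49  1.76  0.03  1.33 -1.15]
[  81.92260521 -189.58976776   22.7189483 ]
```

View pics/w1.png

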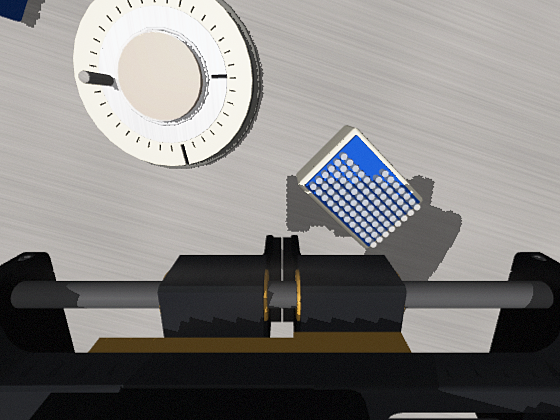

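```bash
cat >> h.py <<'E'
def measure(c,C0,cy_shift=None,fit=True):
    f=c["frame"].astype(int); g=cv2.cvtColor(c["frame"],cv2.COLOR_RGB2GRAY).astype(np.float32)
    th=np.radians(np.arange(0,360,.1))
    def samp(C,r,z):
        P=np.c_[C[0]+r*np.cos(th),C[1]+r*np.sin(th),np.full(len(th),z)]
        uv=proj(c,P).astype(np.float32)
        return cv2.remap(g,uv[:,0].reshape(-1,1),uv[:,1].reshape(-1,1),cv2.INTER_LINEAR,borderValue=255)[:,0]
    C=np.array(C0,float)
    def dark(C,rs,z):
        a=np.mean([samp(C,r,z) for r in rs],0); w=np.clip(np.percentile(a,50)*.75-a,0,None)
        k=int(np.argmax(cv2.blur(w.reshape(-1,1),(1,41))[:,0])); j=(k+np.arange(-60,61))%3600
        return np.degrees(th[k])+(w[j]*np.arange(-60,61)*.1).sum()/(w[j].sum()+1e-9), w.max()
    return dark(C,np.linspace(.058,.068,6)/1,.031),dark(C,np.linspace(.083,.093,6),.03)
E
python3 - <<'E'
from h import *
c=snap("wrist"); f=c["frame"].astype(int)
m=(f.min(2)>215).astype(np.uint8)
cs,_=cv2.findContours(m,cv2.RETR_EXTERNAL,cv2.CHAIN_APPROX_NONE)
for k in sorted(cs,key=len)[-3:]:
    print(len(k),cv2.boundingRect(k))
# pick the pixel points: tight
pts={"idx_in":(211,76),"idx_out":(226,76),"t_in":(183,145),"t_out":(187,164),"post":(84,77)}
for n,(u,v) in pts.items(): print(n,ray(c,(u,v),.075 if n=="post" else .03)[0].round(4))
for C in [(.579,.0545),(.577,.056),(.58,.053)]: print(measure(c,C))
E
```

```text
12 (423, 212, 6, 5)
215 (311, 135, 101, 52)
567 (87, 0, 176, 169)
idx_in [0.5953 0.0179 0.03  ]
idx_out [0.6003 0.0022 0.03  ]
t_in [0.5122 0.0314 0.03  ]
t_out [0.4916 0.0221 0.03  ]
post [0.5565 0.1233 0.075 ]
((np.float64(110.70256395999597), np.float32(177.35712)), (np.float64(207.13909403315782), np.float32(174.08698)))
((np.float64(109.35289099788882), np.float32(177.53369)), (np.float64(208.60397883807155), np.float32(176.63214)))
((np.float64(111.33031783478795), np.float32(164.34436)), (np.float64(205.972235106226), np.float32(173.71367)))
```

```bash
python3 - <<'E'
from h import *
for i in range(3):
    c=snap("wrist","pics/w2.png"); print(c["s"]["clock"],c["s"]["tool_pos"],c["s"]["tool_rot"],abs(c["s"]["qvel"]).max())
E
```

```text
1.7833 [ 0.51079541 -0.0960896   0.2233165 ] [-3.10119377 -0.48540088 -0.00385148] 0.09923746272181015
1.8333 [ 0.5100635  -0.10072752  0.22306164] [-3.10478141e+00 -4.78583932e-01 -1.76840119e-03] 0.08005496398016783
1.8833 [ 0.50952759 -0.10382236  0.22280197] [3.10519451e+00 4.71535050e-01 4.46675851e-04] 0.05149309574835228
```

View pics/w2.png

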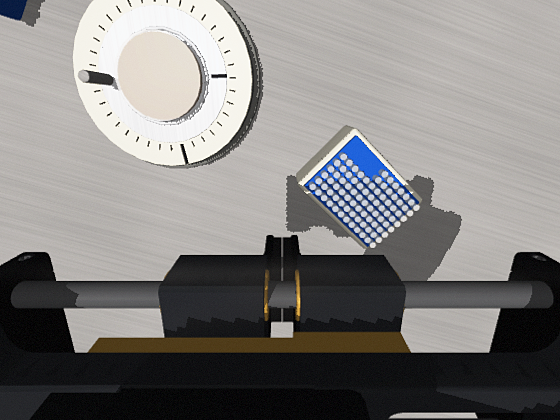

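```bash
python3 - <<'E'
from h import *
c=snap("wrist"); print(c["s"]["tool_pos"],abs(c["s"]["qvel"]).max())
pts={"idx_in":(211,76),"idx_out":(226,76),"t_in":(183,145),"t_out":(187,164),"post":(84,77)}
for n,(u,v) in pts.items(): print(n,ray(c,(u,v),.075 if n=="post" else .03)[0].round(4))
for C in [(.579,.0545),(.577,.056),(.58,.053)]: print(measure(c,C))
E
```

```text
[ 0.5091715  -0.1056684   0.22259018] 0.028404937530145922
idx_in [0.5939 0.0018 0.03  ]
idx_out [ 0.5987 -0.0139  0.03  ]
t_in [0.5114 0.0162 0.03  ]
t_out [0.4907 0.0072 0.03  ]
post [0.5568 0.1069 0.075 ]
((np.float64(110.84460528551051), np.float32(169.88615)), (np.float64(207.19173816981947), np.float32(174.49968)))
((np.float64(109.16352067602085), np.float32(169.86555)), (np.float64(208.62987593233888), np.float32(172.42346)))
((np.float64(111.38135210086773), np.float32(151.47429)), (np.float64(206.0363461318769), np.float32(173.97624)))
```

```bash
python3 -m crank '[[14,-33,0,0],[29,-68,0,0],[44,-103,0,0],[58,-136,0,0],[69,-161,0,0],[77,-178,0,0],[81,-187,0,0],[82,-190,0,0]]'; python3 -m crank '[[0,0,20,0],[0,0,50,0],[0,0,80,0],[0,0,105,0],[0,0,120,0],[0,0,127,0],[0,0,130,0],[0,0,130,0]]'
python3 - <<'E'
from h import *
c=snap("wrist","pics/w3.png"); print(c["s"]["clock"],c["s"]["tool_pos"],c["s"]["tool_rot"],abs(c["s"]["qvel"]).max())
E
```

```text
clock: 2.65
tool_pos: [0.5321, 0.1008, 0.2224]
tool_rot: [-3.106, -0.466, 0.0]
contact_force: [-0.7, -0.4, 0.6]
grip_width: 0.0004
clock: 3.32
tool_pos: [0.5322, 0.099, 0.0924]
tool_rot: [3.107, 0.463, -0.001]
contact_force: [0.4, 0.8, -0.1]
grip_width: 0.0004
3.3167 [0.5321648  0.09903342 0.09243389] [ 3.10691798e+00  4.62782054e-01 -6.77632119e-04] 0.023330729963925156
```

View pics/w3.png

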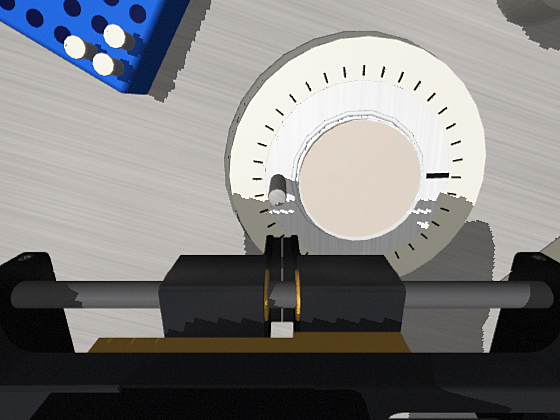

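```bash
cat > arc.py <<'E'
import numpy as np
C=np.array([.579,.054])
def F(th,psi,gap=15.5):
    t=np.radians(th);p=np.radians(psi)
    return C+.06*np.array([np.cos(t),np.sin(t)])-gap/1000*np.array([np.cos(p),np.sin(p)])
def rows(F0,psi0,ths,psis,gap=15.5):
    p=np.radians(psi0); ex=np.array([np.cos(p),np.sin(p)]); ey=np.array([ex[1],-ex[0]])
    for t,q in zip(ths,psis):
        d=(F(t,q,gap)-F0)*1000; print([round(float(d@ex),1),round(float(d@ey),1),0,round(psi0-q,1)],end=",")
    print()
E
python3 - <<'E'
from arc import *
F0=np.array([.532,.1005]); psi=17.
ths=[108-4.5*i for i in range(17)]; ps=[17-.6*(108-t) for t in ths]
rows(F0,psi,ths[:8],ps[:8])
rows(F(ths[7],ps[7]),ps[7],ths[8:16],ps[8:16])
print(F(ths[15],ps[15]),ps[15],ths[15])
E
python3 -m crank '[[0,-1,12,0],[0,-2,24,0],[0,-2,32,0],[0,-2,37,0],[1,-2,37,0],[1,-2,37,0],[1,-2,37,0],[1,-2,37,0]]'
```

```text
[14.8, -1.8, 0, 0.0],[19.5, -2.4, 0, 2.7],[24.3, -2.7, 0, 5.4],[29.0, -2.6, 0, 8.1],[33.7, -2.1, 0, 10.8],[38.3, -1.2, 0, 13.5],[42.8, -0.0, 0, 16.2],[47.1, 1.5, 0, 18.9],
[4.6, 0.4, 0, 2.7],[9.1, 1.2, 0, 5.4],[13.5, 2.3, 0, 8.1],[17.8, 3.7, 0, 10.8],[22.0, 5.5, 0, 13.5],[26.0, 7.6, 0, 16.2],[29.8, 9.9, 0, 18.9],[33.3, 12.6, 0, 21.6],
[0.61040993 0.09914749] -23.5 40.5
clock: 4.03
tool_pos: [0.5327, 0.1028, 0.056]
tool_rot: [3.107, 0.466, 0.001]
contact_force: [-0.3, 0.4, -0.5]
grip_width: 0.0004
```

```bash
python3 -m crank '[[9,0,0,0],[14,0,0,1],[19,-0.5,0,4],[24,-0.5,0,7],[30,0,0,10],[36,1,0,13],[41,2,0,16],[46,3.5,0,19]]';  python3 - <<'E'
from h import *
c=snap("wrist","pics/w4.png"); print(c["s"]["clock"],c["s"]["tool_pos"],c["s"]["contact_force"])
E
```

```text
clock: 4.7
tool_pos: [0.5778, 0.1134, 0.0556]
tool_rot: [-3.141, 0.058, 0.001]
contact_force: [-1.5, -0.7, 1.7]
grip_width: 0.0004
4.7 [0.57776039 0.11340686 0.05560544] [-1.54910925 -0.72705889  1.69069125]
```

View pics/w4.png

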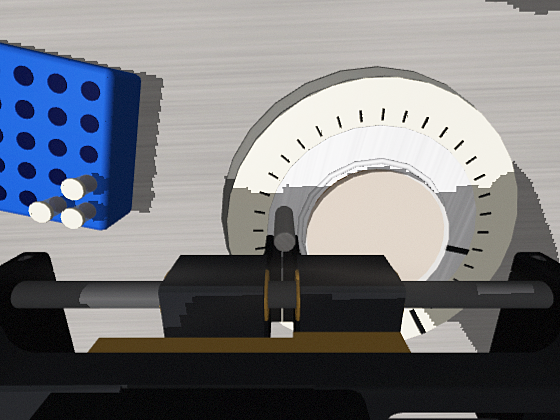

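```bash
python3 -m crank '[[4.5,0.5,0,2.5],[9,1,0,5],[13.5,2.5,0,8],[18,3.5,0,11],[22,5.5,0,13.5],[26,7.5,0,16],[30,10,0,19],[33,12.5,0,21.5]]';  python3 - <<'E'
from h import *
c=snap("wrist","pics/w5.png"); print(c["s"]["clock"],c["s"]["tool_pos"],c["s"]["contact_force"])
snap("top","pics/t5.png")
E
```

```text
clock: 5.42
tool_pos: [0.61, 0.0999, 0.0554]
tool_rot: [-3.075, 0.64, 0.001]
contact_force: [-1.8, 1.4, -0.2]
grip_width: 0.0004
5.4167 [0.60999489 0.0998541  0.05537834] [-1.75641196  1.42115758 -0.22609028]
```

View pics/w5.png

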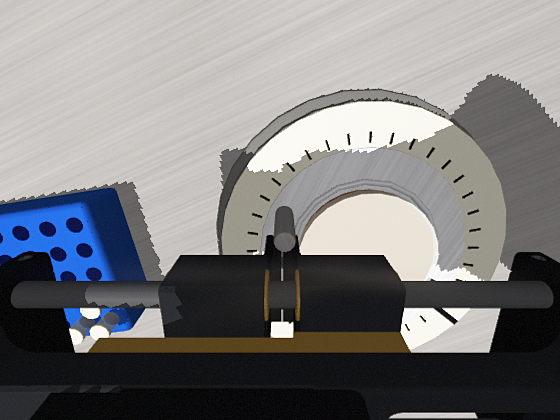

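View pics/t5.png

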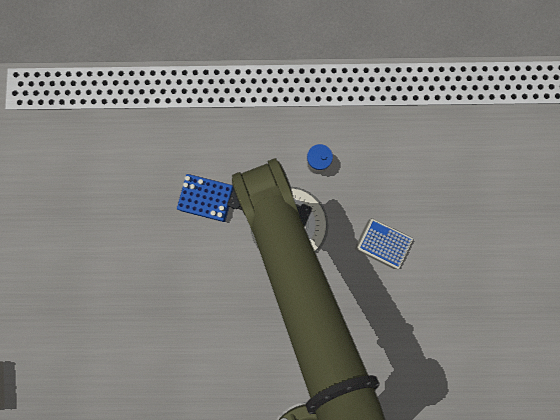

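```bash
python3 - <<'E'
from arc import *
a=(40.5,-23.5); ths=[38,36,34,33]; ps=[-25,-26,-27,-28]
rows(F(*a),a[1],ths,ps)
b=F(33,-28); rows(b,-28,[33,33],[-28,-28],25)
# tool x,y dirs
E
```

```text
[2.3, 0.8, 0, 1.5],[4.2, 1.6, 0, 2.5],[6.0, 2.4, 0, 3.5],[6.9, 2.7, 0, 4.5],
[-9.5, 0.0, 0, 0],[-9.5, 0.0, 0, 0],
```

```bash
python3 -m crank '[[2.3,0.8,0,1.5],[4.2,1.6,0,2.5],[6,2.4,0,3.5],[6.9,2.7,0,4.5],[6.9,2.7,0,4.5],[3,2.7,0,4.5],[-4,2.7,0,4.5],[-10,2.7,0,4.5]]'; python3 -m crank '[[-5,0,-25,0],[-10,0,-60,0],[-20,0,-95,0],[-42,10,-125,0],[-75,25,-145,0],[-105,40,-155,0],[-120,47,-160,0],[-125,50,-160,0]]';  python3 -m crank '[[0,0,0,0],[0,0,0,0],[0,0,0,0],[0,0,0,0],[0,0,0,0],[0,0,0,0],[0,0,0,0],[0,0,0,0]]';python3 - <<'E'
from h import *
c=snap("wrist","pics/w6.png"); print(c["s"]["clock"],c["s"]["tool_pos"],c["s"]["tool_rot"],abs(c["s"]["qvel"]).max())
E
```

```text
clock: 6.18
tool_pos: [0.5989, 0.1009, 0.0555]
tool_rot: [3.048, -0.758, -0.0]
contact_force: [0.5, 0.7, -0.1]
grip_width: 0.0007
clock: 6.85
tool_pos: [0.4636, 0.116, 0.2172]
tool_rot: [3.048, -0.755, 0.005]
contact_force: [1.0, -0.7, 1.0]
grip_width: 0.0002
clock: 7.52
tool_pos: [0.4658, 0.1152, 0.2153]
tool_rot: [-3.049, 0.758, 0.001]
contact_force: [-0.0, -0.5, 0.9]
grip_width: 0.0004
7.5167 [0.46581837 0.11515345 0.21526716] [-3.04866518e+00  7.58327062e-01  9.76589734e-04] 0.005983306649821146
```

View pics/w6.png

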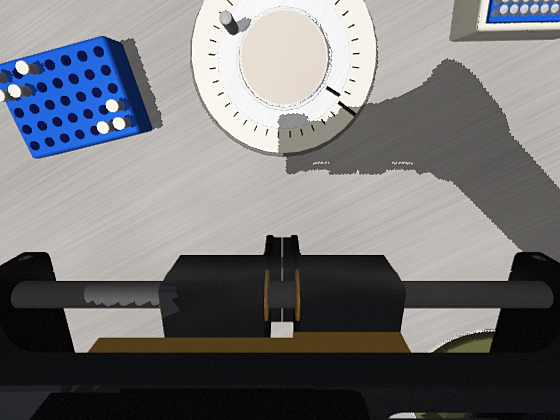

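```bash
cat > m.py <<'E'
from h import *
import sys
def line(c,C,rlo,rhi,z,a0,a1):
    g=cv2.cvtColor(c["frame"],cv2.COLOR_RGB2GRAY).astype(np.float32)
    th=np.arange(a0,a1,.1); out=[]
    for r in np.linspace(rlo,rhi,9):
        t=np.radians(th); uv=proj(c,np.c_[C[0]+r*np.cos(t),C[1]+r*np.sin(t),np.full(len(t),z)]).astype(np.float32)
        s=cv2.remap(g,uv[:,:1],uv[:,1:],cv2.INTER_LINEAR)[:,0]
        w=np.clip(70-s,0,None)
        if w.sum()>100: a=(w*th).sum()/w.sum(); out.append((C[0]+r*np.cos(np.radians(a)),C[1]+r*np.sin(np.radians(a)),a))
    return np.array(out)
def go(c,C,lo=190,hi=226):
    i=line(c,C,.057,.069,.031,lo,hi); t=line(c,C,.081,.095,.03,lo,hi)
    print("C",C)
    for n,q in(("idx",i),("tgt",t)):
        if len(q)<3: print(n,"few");continue
        vx,vy,x,y=cv2.fitLine(q[:,:2].astype(np.float32)*1000,cv2.DIST_L2,0,.01,.01).ravel()
        ss=np.sign(vx*np.cos(np.radians(208))+vy*np.sin(np.radians(208)))
        print(n,len(q),"mean ang %.2f slope %.2f"%(q[:,2].mean(),np.degrees(np.arctan2(ss*vy,ss*vx))%360),q[:,2].round(1))
    return i,t
def circ(c,lo=.085,hi=.11):
    # outer edge of white scale: radial brightness drop, fit circle
    pass
E
python3 - <<'E'
from m import *
c=snap("wrist")
for C in [(.579,.054),(.577,.054),(.581,.054),(.579,.052),(.579,.056)]: go(c,C)
f=c["frame"]; cr=f[0:170,180:390]; cv2.imwrite("pics/w6c.png",cv2.resize(cr,None,fx=3.5,fy=3.5,interpolation=cv2.INTER_CUBIC)[:,:,::-1])
E
```

```text
C (0.579, 0.054)
idx 9 mean ang 211.43 slope 212.56 [211.3 211.4 211.3 211.3 211.5 211.5 211.4 211.5 211.6]
tgt 9 mean ang 206.55 slope 213.98 [204.8 206.6 206.7 206.7 206.8 206.9 206.8 206.8 206.9]
C (0.577, 0.054)
idx 9 mean ang 212.40 slope 212.34 [212.5 212.4 212.3 212.4 212.4 212.3 212.5 212.5 212.3]
tgt 9 mean ang 207.35 slope 207.91 [207.2 207.3 207.3 207.4 207.5 207.4 207.4 207.4 207.3]
C (0.581, 0.054)
idx 9 mean ang 210.48 slope 211.13 [210.7 210.3 210.4 210.4 210.4 210.6 210.5 210.5 210.6]
tgt 9 mean ang 206.03 slope 210.09 [206.9 204.1 206.  206.1 206.1 206.2 206.3 206.3 206.3]
C (0.579, 0.052)
idx 9 mean ang 209.87 slope 212.42 [209.6 209.7 209.7 209.9 209.8 210.  210.  210.1 210.1]
tgt 9 mean ang 205.57 slope 208.87 [205.2 205.4 205.5 205.4 205.7 205.7 205.7 205.8 205.8]
C (0.579, 0.056)
idx 9 mean ang 212.96 slope 212.40 [213.  213.1 213.1 212.9 212.9 212.9 213.  212.9 213. ]
tgt 9 mean ang 207.92 slope 207.76 [208.1 207.9 207.9 207.9 207.8 208.  208.  207.9 207.9]
```

View pics/w6c.png

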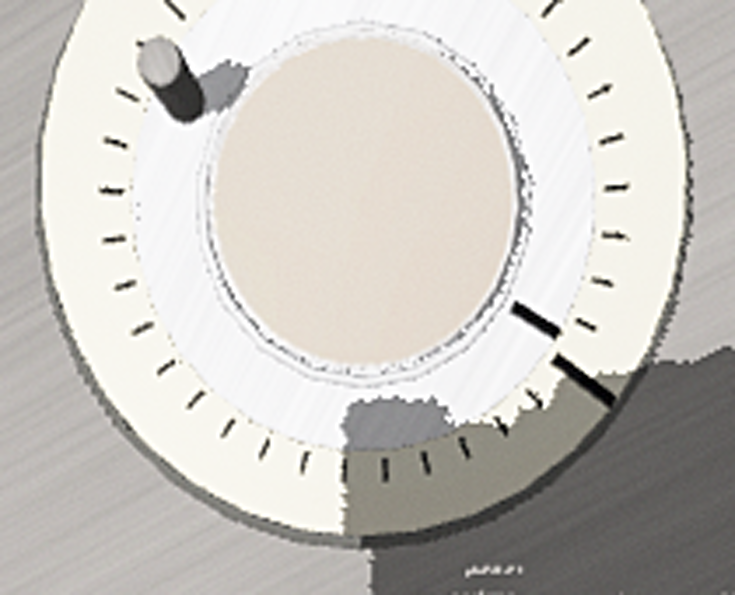

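```bash
python3 - <<'E'
from arc import *
rows(F(33,-28)-.0169*np.array([np.cos(np.radians(28)),-np.sin(np.radians(28))]),-28,[33,31,30,29,28.5,28],[-28,-28,-28,-28,-28,-28])
E
python3 -m crank '[[5,-2,0,0],[25,-10,5,0],[57,-25,18,0],[88,-40,45,0],[107,-50,80,0],[117,-50,115,0],[122,-50,142,0],[125,-50,153,0]]'; python3 -m crank '[[0,0,4,0],[0,0,7,0],[0,0,7,0],[0,0,7,0],[0,0,7,0],[0,0,7,0],[0,0,7,0],[0,0,7,0]]'
```

```text
[16.9, 0.0, 0, 0],[18.7, 1.0, 0, 0],[19.6, 1.6, 0, 0],[20.5, 2.2, 0, 0],[20.9, 2.4, 0, 0],[21.4, 2.7, 0, 0],
clock: 8.28
tool_pos: [0.5975, 0.0993, 0.0573]
tool_rot: [3.046, -0.759, -0.011]
contact_force: [-1.0, -0.1, -0.2]
grip_width: 0.0001
clock: 8.95
tool_pos: [0.5998, 0.1007, 0.0562]
tool_rot: [-3.049, 0.758, -0.002]
contact_force: [-0.4, -0.8, -0.2]
grip_width: 0.0006
```

```bash
python3 -m crank '[[5,0,0,0],[10,0,0,0],[14,0,0,0],[17,0.5,0,0],[18.5,1,0,0],[19.5,1.5,0,0],[20.5,2,0,0],[21.2,2.5,0,0]]'; python3 -m crank '[[0,0,0,0],[0,0,0,0],[0,0,0,0],[-3,0,0,0],[-8,0,0,0],[-14,0,0,0],[-18,0,0,0],[-21.2,-2.5,0,0]]';python3 -m crank '[[-5,0,-25,0],[-10,0,-60,0],[-20,0,-95,0],[-42,10,-125,0],[-75,25,-145,0],[-105,40,-155,0],[-120,47,-160,0],[-125,50,-160,0]]';  python3 -m crank '[[0,0,0,0],[0,0,0,0],[0,0,0,0],[0,0,0,0],[0,0,0,0],[0,0,0,0],[0,0,0,0],[0,0,0,0]]';python3 - <<'E'
from m import *
c=snap("wrist","pics/w7.png"); print(c["s"]["clock"],c["s"]["tool_pos"],abs(c["s"]["qvel"]).max())
for C in [(.579,.054),(.578,.055),(.578,.0555),(.577,.054)]: go(c,C)
f=c["frame"]; cr=f[0:170,180:390]; cv2.imwrite("pics/w7c.png",cv2.resize(cr,None,fx=3.5,fy=3.5,interpolation=cv2.INTER_CUBIC)[:,:,::-1])
E
```

```text
clock: 9.62
tool_pos: [0.617, 0.0889, 0.0554]
tool_rot: [-3.049, 0.758, 0.001]
contact_force: [-0.2, 0.8, -0.6]
grip_width: 0.0003
clock: 10.28
tool_pos: [0.5988, 0.1007, 0.0556]
tool_rot: [3.048, -0.758, -0.0]
contact_force: [-0.5, -0.7, -0.1]
grip_width: 0.0002
clock: 10.95
tool_pos: [0.4641, 0.1161, 0.2174]
tool_rot: [3.049, -0.755, 0.006]
contact_force: [0.9, -0.2, -0.6]
grip_width: 0.0004
clock: 11.62
tool_pos: [0.4658, 0.1151, 0.2153]
tool_rot: [-3.049, 0.758, 0.001]
contact_force: [0.5, 0.4, -0.1]
grip_width: 0.0007
11.6167 [0.46583197 0.1151381  0.21528988] 0.00769803446836846
C (0.579, 0.054)
idx 9 mean ang 207.15 slope 208.21 [207.  207.  207.1 207.1 207.2 207.2 207.2 207.2 207.2]
tgt 9 mean ang 206.53 slope 214.51 [204.7 206.6 206.7 206.7 206.7 206.8 206.8 206.8 206.9]
C (0.578, 0.055)
idx 9 mean ang 208.39 slope 207.68 [208.4 208.4 208.4 208.4 208.5 208.4 208.4 208.3 208.2]
tgt 9 mean ang 207.63 slope 208.48 [207.6 207.5 207.6 207.5 207.7 207.7 207.7 207.7 207.7]
C (0.578, 0.0555)
idx 9 mean ang 208.79 slope 208.06 [208.9 208.8 208.8 208.8 208.9 208.8 208.8 208.7 208.7]
tgt 9 mean ang 207.88 slope 209.65 [207.5 207.8 207.9 207.9 207.9 208.  207.9 207.9 208. ]
C (0.577, 0.054)
idx 9 mean ang 208.00 slope 207.69 [208.  208.  208.  208.1 208.1 208.  208.  207.9 207.9]
tgt 9 mean ang 207.35 slope 208.23 [207.2 207.3 207.3 207.3 207.4 207.4 207.4 207.4 207.4]
```

View pics/w7c.png

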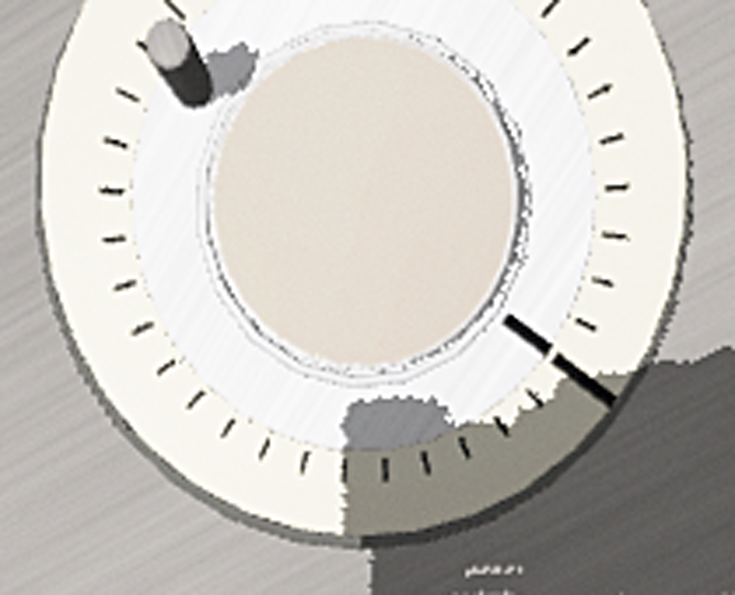

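```bash
python3 -m crank '[[5,-2,0,0],[25,-10,5,0],[57,-25,18,0],[88,-40,45,0],[107,-50,80,0],[117,-50,115,0],[122,-50,142,0],[125,-50,153,0]]'; python3 -m crank '[[0,0,4,0],[0,0,7,0],[0,0,7,0],[0,0,7,0],[0,0,7,0],[0,0,7,0],[0,0,7,0],[0,0,7,0]]'
python3 -m crank '[[5,0,0,0],[10,0,0,0],[14,0.5,0,0],[17,1,0,0],[19,2,0,0],[20.5,2.5,0,0],[21.3,3,0,0],[21.85,3,0,0]]'; python3 -m crank '[[0,0,0,0],[0,0,0,0],[0,0,0,0],[-3,0,0,0],[-8,0,0,0],[-14,0,0,0],[-18,0,0,0],[-21.85,-3,0,0]]';python3 -m crank '[[-5,0,-25,0],[-10,0,-60,0],[-20,0,-95,0],[-42,10,-125,0],[-75,25,-145,0],[-105,40,-155,0],[-120,47,-160,0],[-125,50,-160,0]]';  python3 -m crank '[[0,0,0,0],[0,0,0,0],[0,0,0,0],[0,0,0,0],[0,0,0,0],[0,0,0,0],[0,0,0,0],[0,0,0,0]]';python3 - <<'E'
from m import *
c=snap("wrist","pics/w8.png"); print(c["s"]["clock"],c["s"]["tool_pos"],abs(c["s"]["qvel"]).max())
for C in [(.579,.054),(.578,.055),(.578,.0555),(.577,.054)]: go(c,C)
f=c["frame"]; cr=f[50:150,280:390]; cv2.imwrite("pics/w8c.png",cv2.resize(cr,None,fx=6,fy=6,interpolation=cv2.INTER_CUBIC)[:,:,::-1])
E
```

```text
clock: 12.33
tool_pos: [0.5976, 0.0993, 0.0573]
tool_rot: [3.046, -0.759, -0.011]
contact_force: [-0.6, -0.2, -0.5]
grip_width: 0.0003
clock: 13.0
tool_pos: [0.5998, 0.1007, 0.0562]
tool_rot: [-3.049, 0.758, -0.002]
contact_force: [-0.0, 1.1, -0.5]
grip_width: 0.0004
clock: 13.67
tool_pos: [0.6171, 0.0881, 0.0553]
tool_rot: [-3.049, 0.758, 0.002]
contact_force: [-0.9, 0.0, 0.5]
grip_width: 0.0004
clock: 14.33
tool_pos: [0.5989, 0.1005, 0.0556]
tool_rot: [3.048, -0.759, 0.0]
contact_force: [-0.1, -0.1, -0.1]
grip_width: 0.0007
clock: 15.0
tool_pos: [0.4641, 0.1162, 0.2174]
tool_rot: [3.049, -0.755, 0.006]
contact_force: [-0.1, -0.1, -1.0]
grip_width: 0.0001
clock: 15.67
tool_pos: [0.4658, 0.1151, 0.2153]
tool_rot: [-3.049, 0.758, 0.001]
contact_force: [1.1, -0.5, 0.2]
grip_width: 0.0003
15.6667 [0.46582193 0.11514264 0.21527755] 0.006355162322971231
C (0.579, 0.054)
idx 9 mean ang 206.92 slope 207.97 [206.8 206.8 206.9 206.8 206.9 207.  207.  207.  207. ]
tgt 9 mean ang 206.58 slope 212.41 [205.3 206.5 206.7 206.7 206.7 206.8 206.8 206.8 206.9]
C (0.578, 0.055)
idx 9 mean ang 208.17 slope 207.86 [208.2 208.2 208.2 208.1 208.2 208.2 208.2 208.2 208.1]
tgt 9 mean ang 207.62 slope 208.40 [207.6 207.5 207.6 207.5 207.7 207.7 207.7 207.6 207.7]
C (0.578, 0.0555)
idx 9 mean ang 208.56 slope 207.98 [208.6 208.6 208.6 208.5 208.6 208.6 208.6 208.5 208.5]
tgt 9 mean ang 207.89 slope 208.79 [207.8 207.8 207.9 207.9 207.9 208.  207.9 207.9 207.9]
C (0.577, 0.054)
idx 9 mean ang 207.78 slope 207.82 [207.8 207.7 207.7 207.8 207.9 207.8 207.8 207.7 207.7]
tgt 9 mean ang 207.33 slope 208.28 [207.1 207.3 207.3 207.3 207.4 207.4 207.3 207.4 207.4]
```

View pics/w8c.png

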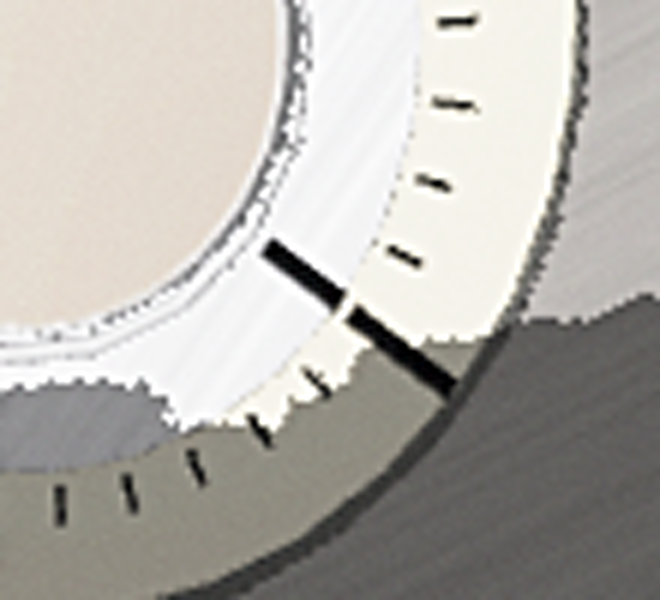

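```bash
python3 -m crank '[[5,-2,0,0],[25,-10,5,0],[57,-25,18,0],[88,-40,45,0],[107,-50,80,0],[117,-50,115,0],[122,-50,142,0],[125,-50,153,0]]'; python3 -m crank '[[0,0,4,0],[0,0,7,0],[0,0,7,0],[0,0,7,0],[0,0,7,0],[0,0,7,0],[0,0,7,0],[0,0,7,0]]'
python3 -m crank '[[5,0,0,0],[10,0,0,0],[14,0.5,0,0],[17,1,0,0],[19,2,0,0],[20.5,2.5,0,0],[21.6,3,0,0],[22.3,3,0,0]]'; python3 -m crank '[[0,0,0,0],[0,0,0,0],[0,0,0,0],[-3,0,0,0],[-8,0,0,0],[-14,0,0,0],[-18,0,0,0],[-22.3,-3,0,0]]';python3 -m crank '[[-5,0,-25,0],[-10,0,-60,0],[-20,0,-95,0],[-42,10,-125,0],[-75,25,-145,0],[-105,40,-155,0],[-120,47,-160,0],[-125,50,-160,0]]';  python3 -m crank '[[0,0,0,0],[0,0,0,0],[0,0,0,0],[0,0,0,0],[0,0,0,0],[0,0,0,0],[0,0,0,0],[0,0,0,0]]';python3 - <<'E'
from m import *
c=snap("wrist","pics/w9.png"); print(c["s"]["clock"],c["s"]["tool_pos"],abs(c["s"]["qvel"]).max())
for C in [(.579,.054),(.578,.055),(.577,.054)]: go(c,C)
f=c["frame"]; cr=f[50:150,280:390]; cv2.imwrite("pics/w9c.png",cv2.resize(cr,None,fx=6,fy=6,interpolation=cv2.INTER_CUBIC)[:,:,::-1])
snap("top","pics/t9.png");snap("scene","pics/s9.png")
E
```

```text
clock: 16.38
tool_pos: [0.5976, 0.0993, 0.0573]
tool_rot: [3.046, -0.759, -0.011]
contact_force: [-0.3, -0.3, -0.2]
grip_width: 0.0005
clock: 17.05
tool_pos: [0.5998, 0.1007, 0.0562]
tool_rot: [-3.049, 0.758, -0.002]
contact_force: [-0.9, -0.1, 0.3]
grip_width: 0.0007
clock: 17.72
tool_pos: [0.6173, 0.0877, 0.0553]
tool_rot: [3.048, -0.758, -0.002]
contact_force: [-1.9, 0.1, 0.4]
grip_width: 0.0007
clock: 18.38
tool_pos: [0.599, 0.1006, 0.0556]
tool_rot: [3.048, -0.758, 0.0]
contact_force: [0.7, 0.4, -0.4]
grip_width: 0.0005
clock: 19.05
tool_pos: [0.4641, 0.1163, 0.2173]
tool_rot: [3.049, -0.755, 0.006]
contact_force: [0.3, 0.0, -0.8]
grip_width: 0.0005
clock: 19.72
tool_pos: [0.4658, 0.1151, 0.2153]
tool_rot: [-3.049, 0.758, 0.001]
contact_force: [1.0, -0.2, -0.1]
grip_width: 0.0003
19.7167 [0.46579867 0.11514249 0.21525395] 0.005906125905428559
C (0.579, 0.054)
idx 9 mean ang 206.40 slope 206.77 [206.3 206.4 206.4 206.4 206.4 206.3 206.4 206.5 206.5]
tgt 9 mean ang 206.55 slope 212.47 [205.2 206.6 206.7 206.7 206.7 206.8 206.8 206.8 206.8]
C (0.578, 0.055)
idx 9 mean ang 207.62 slope 207.50 [207.6 207.7 207.6 207.7 207.7 207.5 207.6 207.6 207.7]
tgt 9 mean ang 207.60 slope 208.33 [207.6 207.5 207.6 207.5 207.6 207.7 207.6 207.6 207.7]
C (0.577, 0.054)
idx 9 mean ang 207.23 slope 207.15 [207.3 207.2 207.3 207.2 207.1 207.2 207.3 207.3 207.2]
tgt 9 mean ang 207.32 slope 208.02 [207.2 207.3 207.3 207.3 207.4 207.3 207.3 207.4 207.3]
```

View pics/w9c.png

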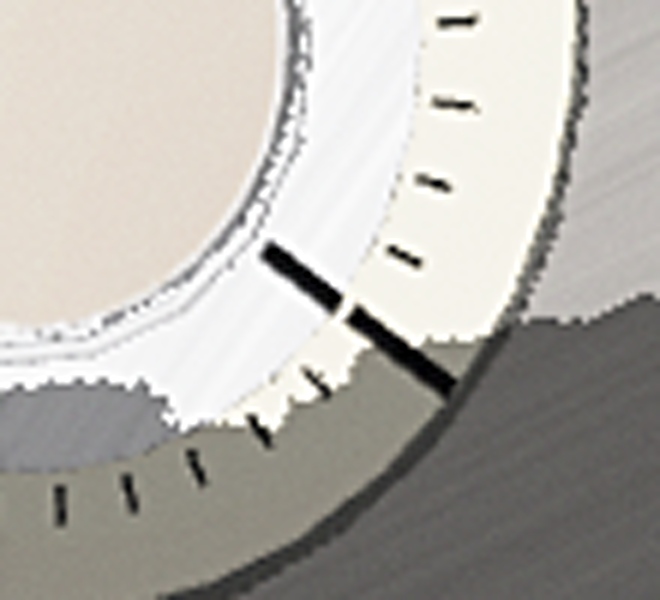

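View pics/s9.png

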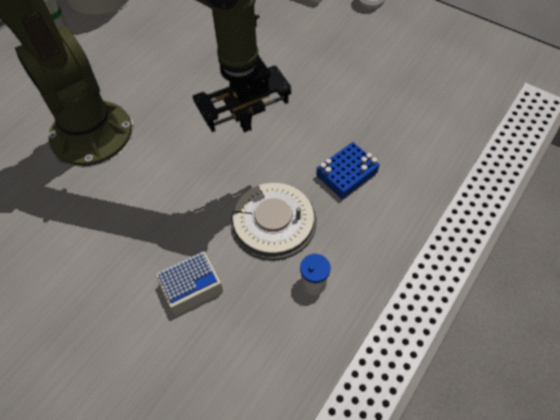

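The index mark, from (265,250) to (340,303) in the enlarged crop, runs straight into the broad line, from (350,312) to (450,390). The difference is about 0.1°. In the scene view the rack, tip box and jar are where they were at the start, and the arm is clear of everything.

```bash
python3 - <<'E'
from rig import env
print(env.finish_job())
E
```

```text
the job is handed in; nothing more can be done
None
```

The index mark now lines up with the long, broad line on the scale, and I handed the job in at about 20 s of the 56 s allowed.

- **How it was done:** With the gripper shut, I pushed the finger post about 80° clockwise with the fingertips. They stayed about 55 mm above the work surface, clear above the 46 mm dish top. After the first push I backed off and looked, then made three small correcting pushes of about 4.3°, 0.2° and 0.5°.
- **Alignment:** In the last wrist picture the mark and the target line agree to within about 0.15°, whichever of the three trial positions I used for the turning axis. The slopes fitted to the target line varied more, from 208° to 212°, partly because of a shadow edge lying across it, so I relied on the mean angles.
- **Other objects:** The rack, tip box and jar look unmoved in the last scene picture, judged by eye and not re-measured. The dish still sits in the middle of the disc.
- **Forces and clearance:** Force readings stayed around 2 N, and the arm was about 0.2 m up and touching nothing when I handed in.

An early wrist measurement disagreed with the other cameras by about 13 mm, because the arm was still swinging after a fast stop. Repeated once the arm had nearly settled, it agreed with the other cameras.

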